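# Open the square jar in the jar brace

## Task

Set the square white jar, lid on, right down into the square wooden jar brace so that it cannot turn. Then unscrew its tight lid anticlockwise until the thread lets go, and lift the lid straight off with the jar left standing in the brace. Finish while still gripping the lid, held still and level just above the jar's mouth, a couple of centimetres clear of it; leave the other things on the worktop where they are.

Things in the scene. Friction and masses are not known exactly. Their poses are not given: they have to be found in the camera images.
- jar: Square white plastic jar, 62x62 mm, body 66 mm high to its flat shoulder, then a round neck 44 mm wide up to the rim at 91 mm. Origin: centre of the underside; z up, x and y square to the sides (any quarter turn fits the brace). 0.15 to 0.31 kg. Starts upright on the worktop; may be carried by the lid, with fingertips more than 66 mm above its underside: the shoulder is wider than the lid.
- lid: Round grey ribbed lid of the square jar, 60 mm wide, 20 mm high. Origin: centre of its lower edge; z up. Tight: lower edge 76 mm above the jar's underside, x axis along the jar's. Turned +0.95 rad about z (anticlockwise from above) relative to the jar, it has risen 2 mm and is free to lift off; hard stop at 1.7. It starts stiff; the jar turns with it by up to 0.1 rad before the brace holds.
- lid_mark (a point): Point on the rim of the lid, in the lid's frame 30 mm along its x axis and 10 mm above its lower edge: shows how far the lid is turned.
- brace: Plywood jar brace fixed to the worktop: a wooden board 100 (x) by 120 mm (y), 6 mm thick, with a square frame 94x94 mm, top 32 mm above the worktop. Its pocket is 66x66 mm, sides along x and y, floor at 6 mm; the top 6 mm of the walls are bevelled outwards by 6 mm as a lead-in. Origin: centre of the underside; z up.
- brace_floor (a point): Centre of the pocket's floor, 6 mm above the worktop; axes as the brace. The jar's underside comes to rest here.
- round_jar: Bystander: round glass jar with a dark lid, 68 mm in diameter, 95 mm high. Origin: centre of the underside.
- tall_tin: Bystander: round food tin, 75 mm in diameter, 110 mm high. Origin: centre of the underside.
- shaker: Bystander: round salt shaker, 44 mm in diameter, 90 mm high. Origin: centre of the underside.

How it is judged (in metres and radians):
On the way, in this order (a step that is already met when the one before it is completed fails the run):
1. the jar stands fully down in the brace with its lid still on and not yet unscrewed (z of jar in the frame of brace_floor below 0.004 m and horizontal distance between jar and brace_floor below 0.006 m and angle between jar's own z axis and vertical below 0.08 rad and z of lid in the frame of jar below 0.085 m and x of lid_mark in the frame of jar above 0.025 m), for 0.2 s.
2. with the jar in the brace, the lid is turned anticlockwise until its thread lets go (z of jar in the frame of brace_floor below 0.004 m and horizontal distance between jar and brace_floor below 0.006 m and angle between jar's own z axis and vertical below 0.08 rad and x of lid_mark in the frame of jar below 0.0195 m and y of lid_mark in the frame of jar above 0 m), for 0.1 s.
At the end, for the whole second after the job is handed in: The jar stands in the brace, its underside within 4 mm of the floor and 6 mm of the centre, upright. The fingers hold the lid (over 2 N), still and level (0.2 rad), lower edge 3 to 50 mm above the rim, within 20 mm of the jar's axis; it does not touch the jar and the arm does not press on the jar (z of jar in the frame of brace_floor below 0.004 m and horizontal distance between jar and brace_floor below 0.006 m and angle between jar's own z axis and vertical below 0.08 rad and z of lid in the frame of jar between 0.094 and 0.141 m and horizontal distance between lid and jar below 0.02 m and angle between lid's own z axis and vertical below 0.2 rad and linear speed of lid below 0.02 m/s and contact force between the fingers and lid above 2 N and contact force between lid and jar below 0.1 N and contact force between the arm and jar below 0.5 N); the arm keeps its last pose, push and grip.
It fails at once if the lid comes off while the jar is not down in the brace (z of lid in the frame of jar above 0.09 m and not (z of jar in the frame of brace_floor below 0.004 m and horizontal distance between jar and brace_floor below 0.006 m)).
It fails at once if the jar is tipped over (angle between jar's own z axis and vertical above 0.6 rad).
It fails at once if another thing on the worktop is pushed away or knocked over (distance of any of round_jar, tall_tin, shaker from where it was at the start of the episode above 0.03 m or angle between any of round_jar, tall_tin, shaker's own z axis and vertical above 0.4 rad).
It also fails if it takes over 43 s, if anything falls off the work surface, if the arm or the gripper's body presses on something with over 40 N, if the wrist force passes 120 N, or if a joint passes its speed limit or range.

## Robot

A 6-joint arm with a two-finger parallel gripper is mounted at the origin on a cart in front of the work surface, level with it; the furniture and walls round the work are solid. World frame = base frame: x ahead of the robot, y to its left, z up, the work surface at z = 0. Lengths are in m, angles in degrees, forces in N, time in s.
With the tool pointing down it reaches from about 0.325 to 0.85 m from the base axis. Payload 15.5 kg.
Tool frame: the origin (TCP) lies at the very end of the fingers, on their centre line; the grasp point (between the pads) lies arm.grip_depth behind it (arm.grip_depth is the distance from the TCP to the grasp point, in m); z points along the fingers, y is the line along which they close (so a half turn about z gives the same grasp; the last joint's range is limited). The gripper opens to 91 mm and grips with 3 to 60 N. Pads are 32 mm wide; open, the fingers measure 118 mm over their backs; the gripper's body (76 mm by 178 mm) begins 60 mm behind the grasp point.
Start: joints at [60.017, 28.281, 77.091, -0, 74.628, -5.472], TCP at [0.259, 0.569, 0.214] pointing down, gripper open.
Joint ranges: [-166.48, 166.48], [-47.26, 123.95], [12.59, 153.08], [-70.14, 250.14], [6.76, 159.57], [-176.63, 176.63]. Speed limits (degrees/s): [108.29, 108.29, 147.25, 172.46, 172.46, 172.46].

## Interface

Orientations are given as a 3x3 rotation matrix whose columns are the frame's x, y, z axes.
In Python, from rig import arm, imaging, readout gives the robot as it stands (arm), with the cameras (imaging) and the readings (readout). Calls block until the motion is done:
- arm.move_to(position, orientation): joint-space move of the TCP to a pose.
- arm.move_l(position, orientation=None, feed=0.15): straight line of the TCP; orientation=None keeps the orientation; feed is the mean speed in m/s.
- arm.move_joints(angles): joint-space move.
- arm.grip(opening): finger opening in m; the grip force is fixed at half the most; returns when the fingers have stopped.
- arm.sleep(seconds).
- arm.solve_ik(position, orientation): joint angles nearest the present ones, or None.
- imaging.snapshot(name): name is "scene" or "side" or "wrist"; returns the picture (420x560x3 uint8, red, green, blue); there is no depth.
- imaging.get_calibration(name): a dict with "intrinsics" (3x3 intrinsics, pixels), "cam_to_world" (4x4, takes a point from camera to world coordinates). Camera axes: x right, y down, z forward; pixel columns grow to the right and rows downward; lengths in m; the calibration is good to about 2 mm. A picture is of the moment at which its call begins: read the wrist's pose just before it. get_calibration takes no time and is no camera call; for the wrist camera it gives the pose at the moment of the call.
A pose or a line that the arm cannot do raises arm.Unreachable and nothing moves.
- arm.sign_off(): hands the job in; it is judged then, once.
Readings, each from a call of its own:
- readout.current_t(): time.
- readout.current_joint_positions(): joint angles.
- readout.current_dq(): joint speeds.
- readout.current_tau(): joint torques, N m.
- readout.current_ee_pos(): TCP position.
- readout.current_tool_rot(): TCP orientation.
- readout.current_force(): force on the tool from outside, world axes, zero at the start.
- readout.current_torque(): the same for the moment, N m.
- readout.current_width(): finger opening in m.
- readout.current_grasp_force(): force on a finger pad.
Only numpy, scipy, OpenCV 4.12 (cv2) and the standard library are available. Lean on these libraries where they do the work, as an engineer would, in place of code of your own. Each camera call takes 0.05 s, during which the arm holds its last target. There are 200 camera calls.

## Working session

There is one attempt and no reset: what is moved stays moved. The work goes in short steps, each a Python script; the robot and the scene stay as the last script left them, time stands still between calls to the robot, and variables do not carry over. Pictures are saved under pics/ and viewed, at most 10 in all, crops included, and the job is handed in when it is done.

```bash
mkdir -p pics; ls
python3 - <<'E'
from rig import arm, imaging, readout
import cv2,numpy as np
for n in ["scene","side","wrist"]:
    im=imaging.snapshot(n); cv2.imwrite(f"pics/{n}0.png",im[:,:,::-1]); c=imaging.get_calibration(n)
    print(n,np.round(c["intrinsics"],1).tolist(),np.round(c["cam_to_world"],3).tolist())
print(readout.current_t(),arm.grip_depth,np.round(readout.current_tool_rot(),3).tolist())
E
```

```text
pics
rig.py
scene [[465.3, 0.0, 274.5], [0.0, 465.3, 212.4], [0.0, 0.0, 1.0]] [[0.82, -0.451, 0.353, 0.17], [-0.572, -0.638, 0.515, -0.339], [-0.007, -0.624, -0.781, 0.848], [0.0, 0.0, 0.0, 1.0]]
side [[433.6, 0.0, 275.3], [0.0, 433.6, 205.8], [0.0, 0.0, 1.0]] [[0.886, -0.204, 0.417, 0.141], [-0.464, -0.398, 0.791, -0.616], [0.005, -0.895, -0.447, 0.497], [0.0, 0.0, 0.0, 1.0]]
wrist [[303.4, 0.0, 277.8], [0.0, 303.4, 206.1], [0.0, 0.0, 1.0]] [[0.415, 0.885, 0.212, 0.199], [0.91, -0.403, -0.098, 0.596], [-0.001, 0.233, -0.972, 0.385], [0.0, 0.0, 0.0, 1.0]]
0.15 0.0188 [[-0.91, 0.415, -0.0], [0.415, 0.91, -0.001], [0.0, -0.001, -1.0]]
```

View pics/scene0.png

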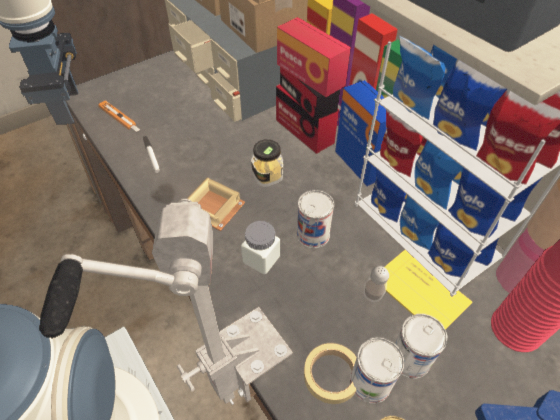

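View pics/side0.png

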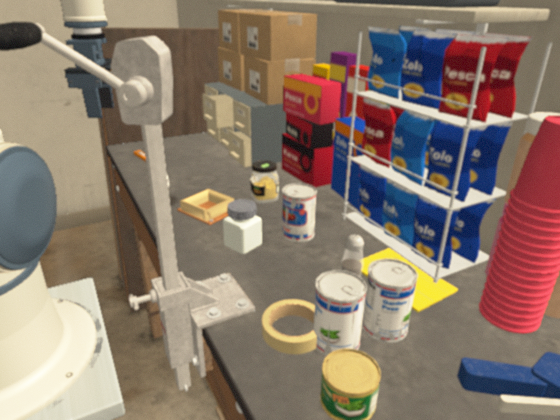

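The scene view shows the jar's lid at about (260,236), the brace at (215,202), the glass jar at (268,160), the tin at (314,215) and the shaker at (377,280). In the side view the jar's lid is at (242,210) and the brace at (207,206). A tall can opener stands near the robot. I'll enlarge both views.

Run:
```python
import cv2,numpy as np
a=cv2.imread("pics/scene0.png")[170:280,180:290]; b=cv2.imread("pics/side0.png")[180:260,170:280]
a=cv2.resize(a,None,fx=5,fy=5,interpolation=cv2.INTER_CUBIC)
b=cv2.resize(b,None,fx=5,fy=5,interpolation=cv2.INTER_CUBIC)
for im,(x0,y0) in ((a,(180,170)),(b,(170,180))):
    for i in range(0,im.shape[1],100): cv2.putText(im,str(x0+i//5),(i,10),0,.35,(0,255,255),1); cv2.line(im,(i,0),(i,im.shape[0]),(0,255,255),1) if 0 else cv2.line(im,(i,12),(i,20),(0,255,255),1)
    for i in range(0,im.shape[0],100): cv2.putText(im,str(y0+i//5),(0,i+4),0,.35,(0,255,255),1)
cv2.imwrite("pics/a.png",a);cv2.imwrite("pics/b.png",b)
```

```text
(no output)
```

View pics/a.png

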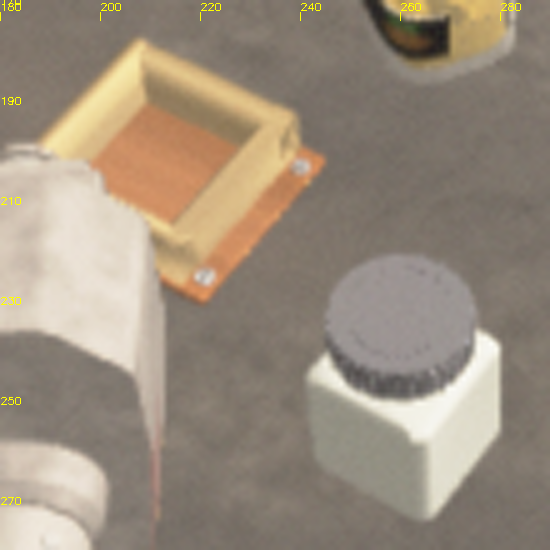

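View pics/b.png

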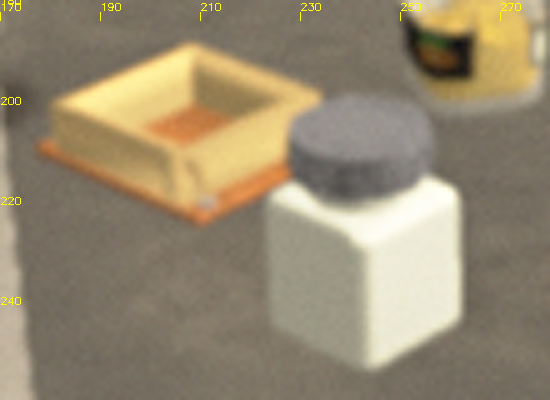

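View pics/wrist0.png

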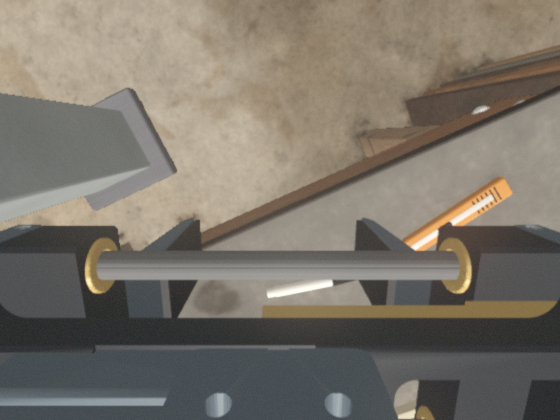

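Estimates from the crops (full-image pixels): the lid top's centre is at scene (260.4,231.6) and side (242.4,204.4). The jar's front bottom corner is at scene (265.6,274) and side (244,254). The brace frame's top corners in the scene are back (208,178), right (239.6,192.4) and front (218,218.6). The wrist view doesn't show the jar yet. Next I'll triangulate.

```bash
cat > h.py <<'E'
from rig import arm, imaging, readout
import cv2,numpy as np
def P(c):
    return c["intrinsics"]@np.linalg.inv(c["cam_to_world"])[:3]
def tri(p,q,cp,cq):
    X=cv2.triangulatePoints(P(cp),P(cq),np.float64(p).reshape(2,1),np.float64(q).reshape(2,1)).ravel(); return X[:3]/X[3]
def onz(c,p,z):
    d=c["cam_to_world"][:3,:3]@np.linalg.solve(c["intrinsics"],[*p,1]); o=c["cam_to_world"][:3,3]
    return o+d*(z-o[2])/d[2]
def down(deg):  # tool pointing down, closing axis y at angle deg
    a=np.radians(deg); y=np.array([np.cos(a),np.sin(a),0]); z=np.array([0,0,-1.]); return np.column_stack([np.cross(y,z),y,z])
E
python3 - <<'E'
from h import *
S,D=imaging.get_calibration("scene"),imaging.get_calibration("side")
for n,p,q in [("lidtop",(260.4,231.6),(242.4,204.4)),("jfb",(265.6,274),(244,254)),("jrb",(280,258),(262.4,244.4)),("jlb",(243.6,262.4),(224.6,245)),
 ("jft",(265,257.4),(244,229)),("jlt",(241.4,245.6),(223.6,219)),("jrt",(280,239),(262.4,218)),
 ("bboardfront",(220.6,230.4),(210,224.4)),("fback",(208,178),(208.4,188.6)),("fright",(239.6,192.4),(234.4,199)),("ffront",(218,218.6),(206,211))]:
    print(n,np.round(tri(p,q,S,D),3))
print("lid@z96",onz(S,(260.4,231.6),.096),onz(D,(242.4,204.4),.096))
for n,p in [("back",(208,178)),("right",(239.6,192.4)),("front",(218,218.6))]: print(n,onz(S,p,.032))
for n,p in [("left",(181,200.6)),("back",(208.4,188.6)),("right",(234.4,199)),("front",(206,211))]: print("side",n,onz(D,p,.032))
print("board r",onz(S,(245,202),.006),"shldr",[np.round(onz(S,p,.066),3) for p in [(265,257.4),(241.4,245.6),(280,239)]])
for n,p in [("tin",(316,205)),("glass",(267,148)),("shaker",(379,271))]: print(n,onz(S,p,.1))
for p in [(182,233),(184,272),(215,360)]: print("opener",[np.round(onz(S,p,z),2).tolist() for z in (0,.2,.35)])
E
```

```text
lidtop [0.458 0.133 0.096]
jfb [0.442 0.094 0.   ]
jrb [0.49  0.108 0.002]
jlb [0.419 0.145 0.001]
jft [0.445 0.097 0.058]
jlt [0.419 0.145 0.065]
jrt [0.494 0.113 0.064]
bboardfront [0.423 0.247 0.001]
fback [0.468 0.377 0.032]
fright [0.508 0.299 0.026]
ffront [0.422 0.256 0.033]
lid@z96 [0.4582472  0.13236901 0.096     ] [0.45775209 0.13196883 0.096     ]
back [0.46880161 0.3764804  0.032     ]
right [0.50613036 0.29426136 0.032     ]
front [0.42566951 0.25661434 0.032     ]
side left [0.38266147 0.3391914  0.032     ]
side back [0.46695162 0.37655059 0.032     ]
side right [0.50281478 0.28786683 0.032     ]
side front [0.41837838 0.25814866 0.032     ]
board r [0.51121711 0.28165597 0.006     ] shldr [array([0.442, 0.093, 0.066]), array([0.418, 0.144, 0.066]), array([0.492, 0.112, 0.066])]
tin [0.58953726 0.12011912 0.1       ]
glass [0.60261851 0.32016665 0.1       ]
shaker [ 0.58685728 -0.07343955  0.1       ]
opener [[0.35, 0.29, 0.0], [0.31, 0.14, 0.2], [0.27, 0.03, 0.35]]
opener [[0.3, 0.2, 0.0], [0.27, 0.07, 0.2], [0.25, -0.02, 0.35]]
opener [[0.26, -0.0, 0.0], [0.24, -0.08, 0.2], [0.22, -0.14, 0.35]]
```

Run:
```python
from h import *
S,D=imaging.get_calibration("scene"),imaging.get_calibration("side")
for n,p,q in [("ophead",(188,212),(140,60)),("knob",(188,280),(140,93)),("handle",(65,285),(10,37)),("plate",(250,345),(225,297))]: print(n,np.round(tri(p,q,S,D),3))
p=[.535,.22,.2]; R=down(94); print(arm.solve_ik(p,R))
arm.move_to(p,R)
im=imaging.snapshot("wrist"); c=imaging.get_calibration("wrist"); np.savez("w1.npz",**c)
cv2.imwrite("pics/w1.png",im[:,:,::-1]); print(readout.current_t(),readout.current_ee_pos())
cv2.imwrite("pics/w1b.png",cv2.resize(im[:,:,::-1],None,fx=1.42,fy=1.42,interpolation=cv2.INTER_CUBIC))
```

```text
ophead [0.273 0.008 0.413]
knob [ 0.244 -0.056  0.381]
handle [ 0.125 -0.034  0.45 ]
plate [ 0.34  -0.023  0.005]
[ 1.64394734e+01  2.53298669e+01  8.48666399e+01 -2.54444375e-14
  6.98034932e+01 -7.75605266e+01]
1.8333 [0.53471107 0.22082132 0.20002682]
```

View pics/w1b.png

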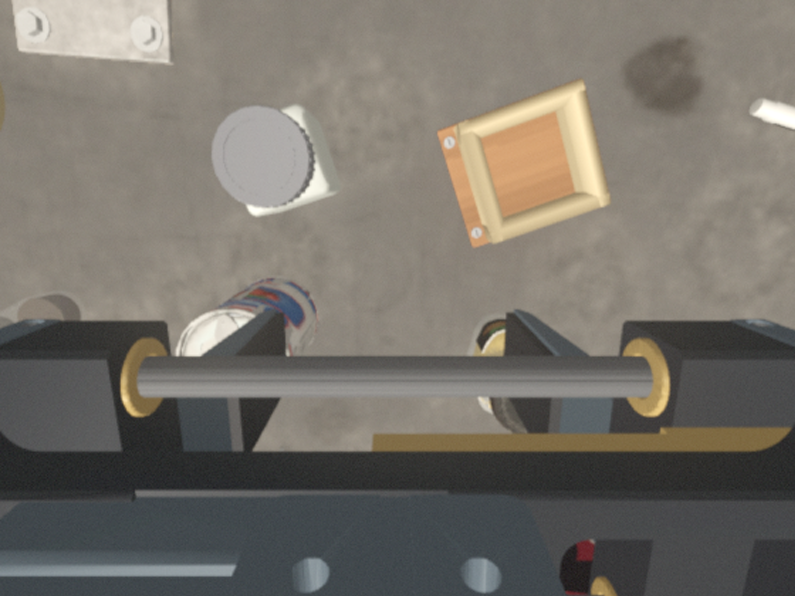

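Run:
```python
from h import *
c=dict(np.load("w1.npz")); k=560/795
f=lambda p,z: onz(c,np.array(p)*k,z)[:2]
print("lid",f((261.5,156),.096))
T=np.array([f(p,.032) for p in [(583,81),(609,203),(495,244),(459,122)]]); print("frame",T.round(4).tolist(),T.mean(0))
F=np.array([f(p,.006) for p in [(558,111),(575,193),(497,220),(481,140)]]); print("floor",F.round(4).tolist())
J=np.array([f(p,.066) for p in [(303,106),(338,188),(252,215)]]); print("jar",J.round(4).tolist(),(J[0]+J[2])/2)
ang=lambda a,b:(np.degrees(np.arctan2(*(b-a)[::-1]))+45)%90-45
for n,Q in (("T",T),("F",F),("J",J)): print(n,[round(ang(Q[i],Q[i+1]),1) for i in range(len(Q)-1)],[round(np.linalg.norm(Q[i+1]-Q[i]),4) for i in range(len(Q)-1)])
# jar body points, sides via shoulder edges
B=[f(p,.006) for p in [(438,131),(473,247)]]; print("board",B,ang(*B))
im=imaging.snapshot("side"); cv2.imwrite("pics/s1.png",im[:,:,::-1])
r=cv2.imread("pics/w1.png")[65:180,135:435]; r=cv2.resize(r,(780,299),interpolation=cv2.INTER_CUBIC)
cv2.imwrite("pics/c1.png",np.vstack([r,cv2.resize(im[0:210,0:400,::-1],(780,301))[:301]]))
```

```text
lid [0.45447146 0.13421227]
frame [[0.3827, 0.3476], [0.4671, 0.3825], [0.5047, 0.2987], [0.4168, 0.2609]] [0.44282507 0.32241479]
floor [[0.3992, 0.3416], [0.4609, 0.3657], [0.4874, 0.3042], [0.4251, 0.2833]]
jar [[0.4194, 0.1526], [0.4704, 0.1778], [0.4929, 0.1186]] [0.45614785 0.13559021]
T [np.float64(22.5), np.float64(24.2), np.float64(23.3)] [np.float64(0.0913), np.float64(0.0919), np.float64(0.0957)]
F [np.float64(21.3), np.float64(23.3), np.float64(18.5)] [np.float64(0.0663), np.float64(0.067), np.float64(0.0656)]
J [np.float64(26.3), np.float64(20.9)] [np.float64(0.0569), np.float64(0.0634)]
board [array([0.42076461, 0.2482059 ]), array([0.51137529, 0.28666585])] 22.998929428664795
```

View pics/c1.png

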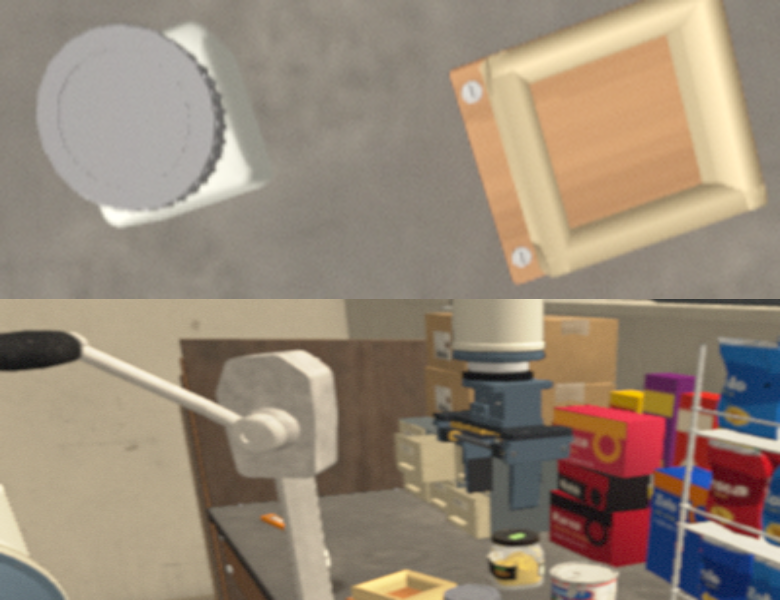

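The top half shows the lid and the brace square, about 23° from world x. The bottom half shows the arm well clear of the opener. The wrist and fixed views differ by up to 6 mm at the brace, so I'll take two settled views from straight above.

Run:
```python
from h import *
R=down(94); out=[]
for n,t in (("B",(.444,.319)),("J",(.456,.133))):
    arm.move_to([t[0]+.066,t[1]+.005,.15],R); arm.sleep(.3)
    im=imaging.snapshot("wrist"); c=imaging.get_calibration("wrist"); np.savez(n+".npz",**c)
    p=P(c)@[*t,.05,1]; p=p[:2]/p[2]; u,v=int(p[0])-80,max(0,int(p[1])-100); print(n,u,v,p,readout.current_t())
    out.append(cv2.resize(im[v:v+200,u:u+160,::-1],None,fx=2.5,fy=2.5,interpolation=cv2.INTER_CUBIC))
cv2.imwrite("pics/c2.png",np.hstack(out))
```

```text
B 197 33 [277.37809987 133.03071545] 2.775
J 196 33 [276.18244429 133.55808769] 3.9
```

View pics/c2.png

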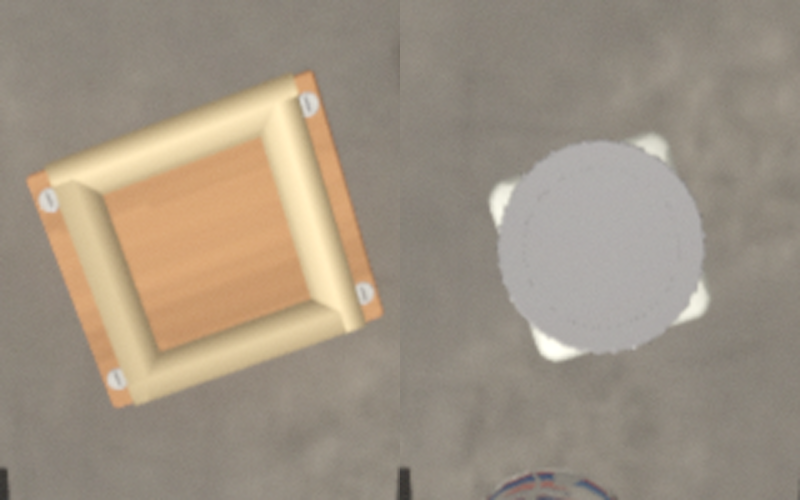

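Left crop: the board corners are at (27,180), (312,72), (382,317) and (120,406), and the pocket floor corners are at (105,195), (263,138), (313,299) and (158,351). Right crop, with x reduced by 400: the lid circle's centre is at (201,246.5) and the shoulder corners are at (92,190), (263,138), (307,310) and (147,358).

Run:
```python
from h import *
L=lambda n:dict(np.load(n+".npz"))
ang=lambda a,b:round((np.degrees(np.arctan2(*(b-a)[::-1]))+45)%90-45,1)
def do(n,c,u,v,pts,z):
    Q=np.array([onz(c,(u+(x+.5)/2.5-.5,v+(y+.5)/2.5-.5),z)[:2] for x,y in pts]); 
    print(n,Q.mean(0).round(4),[ang(Q[i],Q[(i+1)%4]) for i in range(len(Q))],[round(np.linalg.norm(Q[(i+1)%4]-Q[i])*1e3) for i in range(len(Q))],"diag",[(ang(Q[i],Q[i+2])+45+45)%90-45 for i in range(2)]) if len(Q)>1 else print(n,Q)
B,J=L("B"),L("J")
do("board",B,197,33,[(27,180),(312,72),(382,317),(120,406)],.006)
do("screw",B,197,33,[(48,200),(308,104),(365,293),(117,380)],.007)
do("floor",B,197,33,[(105,195),(263,138),(313,299),(158,351)],.006)
do("lid",J,196,33,[(201,246.5)],.096)
do("jar",J,196,33,[(92,190),(263,138),(307,310),(147,358)],.066)
# fixed cameras: screws/lid for comparison; wrist two-view heights: lid
c=dict(np.load("w1.npz"));k=560/795
print("lid tri",tri(np.array((261.5,156))*k,(196+201.5/2.5-.5,33+247/2.5-.5),c,J))
print("floor corner tri",tri(np.array((558,111))*k,(197+105.5/2.5-.5,33+195.5/2.5-.5),c,B),tri(np.array((497,220))*k,(197+313.5/2.5-.5,33+299.5/2.5-.5),c,B))
```

```text
board [0.4429 0.3221] [np.float64(23.4), np.float64(22.9), np.float64(22.9), np.float64(24.7)] [118, 99, 115, 98] diag [np.float64(28.400000000000006), np.float64(18.4)]
screw [0.4425 0.3216] [np.float64(23.1), np.float64(23.6), np.float64(23.3), np.float64(23.4)] [108, 76, 108, 77] diag [np.float64(33.099999999999994), np.float64(13.600000000000001)]
floor [0.4426 0.3221] [np.float64(22.8), np.float64(23.2), np.float64(22.5), np.float64(22.0)] [66, 66, 67, 65] diag [np.float64(23.099999999999994), np.float64(22.099999999999994)]
lid [[0.45437737 0.13307693]]
jar [0.4557 0.1334] [np.float64(20.1), np.float64(20.2), np.float64(20.8), np.float64(21.2)] [57, 56, 56, 57] diag [np.float64(20.599999999999994), np.float64(20.599999999999994)]
lid tri [0.45431574 0.1330601  0.09218047]
floor corner tri [0.42940366 0.29570523 0.14475293] [ 0.51038934  0.47353088 -0.71086434]
```

Brace: (0.443,0.322) at 23.1°. Jar: (0.456,0.133) at 20.6°, with its lid top at z≈0.096. The sizes check out (floor 66 mm, board 118x99, lid height). Next I'll grasp the lid and lift.

Run:
```python
from h import *
R=down(20.6); x,y=.4565,.1327
print(arm.solve_ik([x,y,.15],R).round(1))
arm.grip(.088)
arm.move_to([x,y,.15],R); arm.move_l([x,y,.074],feed=.12); arm.sleep(.1)
print("f",np.round(readout.current_force(),1),np.round(readout.current_ee_pos(),4))
print("grip",arm.grip(0.0),readout.current_width(),readout.current_grasp_force(),np.round(readout.current_force(),1))
arm.move_l([x,y,.15],feed=.12); arm.sleep(.2)
print("w",readout.current_width(),readout.current_grasp_force(),np.round(readout.current_force(),2),np.round(readout.current_torque(),3),np.round(readout.current_ee_pos(),4),readout.current_t())
```

```text
[  9.   21.2 102.2  -0.   56.5 -11.6]
f [ 0.  -0.3 -0.4] [0.457  0.1328 0.0747]
grip False 0.058765304504210546 30.000597105827183 [-1.6 -0.7  3.6]
w 0.0590784572852056 29.999624162446707 [-0.61 -0.62 -1.68] [-0.087  0.001  0.015] [0.4561 0.1326 0.1493] 7.8333
```

Run:
```python
from h import *
R=down(23.1); p=np.array([.4435,.3215,.15])
arm.move_l(p,R,feed=.15); arm.move_l([*p[:2],.110],feed=.08); arm.sleep(.2)
f0=np.array(readout.current_force()); print("f0",f0.round(2),readout.current_t())
z=.110
while z>.0795:
    z=max(z-.003,.0795); arm.move_l([*p[:2],z],feed=.04); arm.sleep(.05)
    f=np.array(readout.current_force())-f0
    print(round(z,4),f.round(1),np.array(readout.current_ee_pos()).round(4))
    if f[2]>15: print("stop"); break
    lat=f[:2]; n=np.linalg.norm(lat)
    if n>2: p[:2]+=lat/n*min(.0015,n*.0003)   # give way to side load
cv2.imwrite("pics/i.png",np.hstack([cv2.resize(imaging.snapshot(n)[y:y+120,x:x+120,::-1],(400,400),interpolation=cv2.INTER_CUBIC) for n,x,y in (("scene",160,130),("side",150,140))]))
print(p,readout.current_grasp_force(),readout.current_width(),np.array(readout.current_torque()).round(2),readout.current_t())
```

```text
f0 [ 0.36 -0.27 -2.54] 10.0917
0.107 [-0.5 -0.5  0.3] [0.4435 0.3215 0.107 ]
0.104 [-0.4  0.5  1. ] [0.4434 0.3215 0.1039]
0.101 [0.1 0.3 0.8] [0.4434 0.3215 0.1009]
0.098 [-0.5  0.  -0.1] [0.4434 0.3215 0.0979]
0.095 [-0.8  0.3  0.1] [0.4435 0.3215 0.0949]
0.092 [-1.5 -0.9  0.5] [0.4434 0.3215 0.0919]
0.089 [-0.3 -0.4  0.8] [0.4435 0.3215 0.0889]
0.086 [-0.4 -0.1  1.2] [0.4434 0.3214 0.0859]
0.083 [-0.9  1.   0.9] [0.4434 0.3214 0.0829]
0.08 [0.9 1.7 4.9] [0.4438 0.3217 0.0801]
0.0795 [-1.1 -0.7 12.9] [0.4439 0.3217 0.08  ]
[0.4435 0.3215 0.15  ] 30.00170327955857 0.058906143105620916 [-0.19  0.28  0.06] 13.4917
```

View pics/i.png

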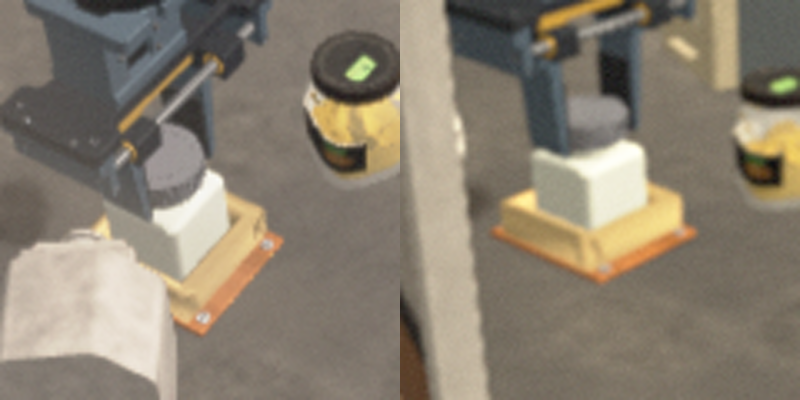

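The jar is seated: contact came at TCP z = 0.080, exactly as predicted, and both views show it square and low in the frame. Now I'll unscrew it, following the thread's rise.

Run:
```python
from h import *
x,y=.4435,.3215
arm.move_l([x,y,.080],feed=.02); arm.sleep(.3)
for a in np.r_[4:81:7]:
    rise=.002*np.clip((a-5)/54.4,0,1.3)
    arm.move_to([x,y,.080+rise],down(23.1+a)); arm.sleep(.05)
    print(a,np.round(readout.current_force(),1),np.round(readout.current_torque(),2),round(readout.current_width(),4),np.round(readout.current_ee_pos(),4),round(readout.current_t(),1))
```

```text
4 [-0.3 -1.6  5.6] [-0.21 -0.08  0.09] 0.0592 [0.4436 0.3215 0.0801] 14.3
11 [-0.8  1.2  0.6] [ 0.03 -0.04  0.01] 0.0591 [0.4434 0.3215 0.0801] 14.6
18 [-0.4 -0.  -2.1] [-0.03  0.03 -0.04] 0.0587 [0.4433 0.3214 0.0803] 14.9
25 [-0.4 -0.4 -2.3] [-0.    0.04  0.01] 0.059 [0.4435 0.3215 0.0807] 15.2
32 [-0.4 -0.1 -1.8] [ 0.03 -0.02 -0.02] 0.0594 [0.4435 0.3215 0.081 ] 15.5
39 [ 0.1  0.5 -0.9] [-0.04  0.02 -0.  ] 0.0593 [0.4436 0.3215 0.0813] 15.8
46 [-0.5  0.   0.2] [ 0.01 -0.02  0.01] 0.0591 [0.4435 0.3215 0.0815] 16.1
53 [ 0.4 -0.2 -0.1] [-0.06  0.03 -0.01] 0.0588 [0.4435 0.3215 0.0818] 16.4
60 [-0.1 -0.7 -0.1] [0.02 0.04 0.02] 0.0593 [0.4435 0.3215 0.082 ] 16.7
67 [-0.1 -0.  -1.1] [ 0.04 -0.02 -0.02] 0.0592 [0.4435 0.3215 0.0823] 17.0
74 [ 0.8 -0.3 -0.9] [-0.02 -0.02 -0.  ] 0.0585 [0.4435 0.3215 0.0825] 17.3
```

Run:
```python
from h import *
x,y=.4435,.3215; R=down(23.1+84)
arm.move_to([x,y,.0826],R); arm.sleep(.2); print(np.round(readout.current_force(),2),np.round(readout.current_torque(),2))
for z in (.0845,.087,.092,.1165):
    arm.move_l([x,y,z],feed=.04); arm.sleep(.2); print(z,np.round(readout.current_force(),2),np.round(readout.current_ee_pos(),4))
cv2.imwrite("pics/e.png",np.hstack([cv2.resize(imaging.snapshot(n)[y:y+120,x:x+120,::-1],(400,400),interpolation=cv2.INTER_CUBIC) for n,x,y in (("scene",160,130),("side",150,140))]))
print(readout.current_width(),readout.current_grasp_force(),readout.current_t())
```

```text
[ 0.11 -0.25  0.01] [0.05 0.02 0.03]
0.0845 [ 0.49 -0.53 -0.51] [0.4435 0.3215 0.0845]
0.087 [-0.04  0.27 -0.7 ] [0.4435 0.3215 0.087 ]
0.092 [ 0.64 -0.57 -0.71] [0.4435 0.3215 0.092 ]
0.1165 [-0.09  0.98  0.25] [0.4434 0.3214 0.1163]
0.058694064288343104 29.999839004594833 20.275
```

View pics/e.png

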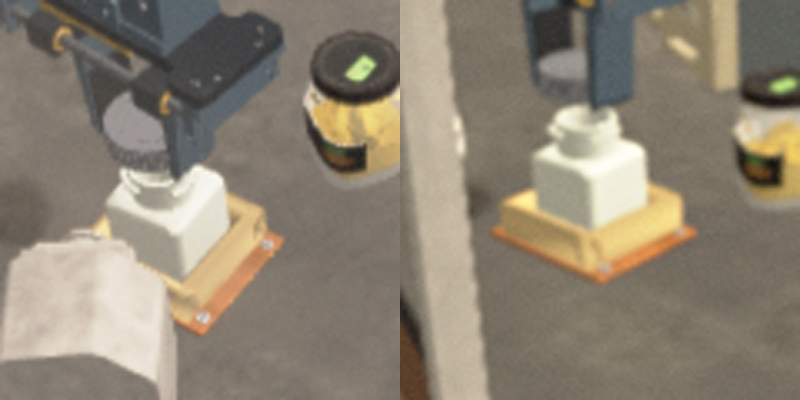

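Both views show the jar still down in the brace with its mouth open, and the lid in the fingers about 2 cm above the rim. I'm handing in the job.

```bash
python3 -c "
from h import *
arm.sleep(.3); print(arm.sign_off())"
```

```text
the job is handed in; nothing more can be done
None
```

The job is handed in, with no verdict reported back: the jar stands fully down in the brace, and the unscrewed lid is held level and still about 2 cm above its mouth.

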